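# Lock a carving into the carver's block and hold it

### The job

Take the half-carved wooden figure by its wooden body and fit its bayonet spigot into whichever of the two sockets on the dark carving block is free (the other is closed by a wooden stopper): push it in with its lugs through the two slots, twist it a quarter turn clockwise (seen from above) against the spring, and keep it pushed fully home with its flange down on the socket. The spring lifts it again if let go, so finish while still holding it there, gripped, pressed down and twisted; leave the stopper and the tools and tin lying around where they are.

Things in the scene. Friction and masses are not known exactly. Their poses are not given: they have to be found in the camera images.
- carving: Loose wooden figure on a steel bayonet spigot, standing upright on the bench, 99 mm high, about 280 g; origin at the centre of its underside, z up. Spigot: 28 mm diameter, height 0 to 22 mm, tapering to 22 mm in the lowest 5 mm; at height 6 to 12 mm two lugs, 180 degrees apart and 10 mm wide, reach 23.5 mm out along +x and -x. Same after half a turn.
- grip (a point): Point on the carving's axis 62 mm above its underside, in its pale wooden part, 46 mm along the carving's x, 30 mm along its y (grip across y), height 28 to 76 mm; above it a turned head 28 mm wide. Axes as the carving's.
- flange (a point): Centre of the underside of the carving's steel flange, 22 mm above the carving's underside; flange 48 mm in diameter, 6 mm thick. It lies on the socket housing's top when fully home.
- block: Fixed dark wooden carving block, 130 mm along its x, 270 mm along its y, 47 mm high; origin at the centre of its underside. On it two equal square dark steel socket housings, 70 x 70 mm, tops 75 mm above the bench, 150 mm apart along its y. The carving's lugs go in with its x along the block's x (either way round) and end, a quarter turn on, with its x along the block's y.
- socket_a (a point): Centre of the mouth of the socket at the block's +y end, level with the housing's top; axes as the block's. Bore 32 mm, with two slots, 180 degrees apart and 15 mm wide, reaching 25.5 mm out along the block's +x and -x. The roof is 6 mm thick; under it the lugs turn only clockwise seen from above, about 90 degrees to a stop.
- socket_b (a point): The same at the block's -y end: centre of the mouth of the other, equal socket, level with the housing's top.
- stopper: Loose turned wooden stopper closing one of the two sockets (either one). Its head is 46 mm wide and stands 14 mm above the housing; origin at the centre of its underside, 16 mm below the socket's mouth. Leave it alone.
- plunger (a joint): Depth in m to which the spring plunger in the free socket is pressed: 0 at rest (its steel disc 12 mm below the mouth), 0.010 when the carving's flange meets the housing's top. The spring pushes up with about 3 N at first and 11 N fully home; the lugs are 4 mm clear under the roof when fully home, and start to pass under it at 0.006.
- rotor (a joint): Turn in rad of the spring-loaded rotor under the roof of the free socket, clockwise seen from above: 0 at rest, 1.40 at its stop. The lugs meet its vanes about 0.17 rad after leaving the slots' direction and push it on against a torsion spring, 0.03 N m at first to 0.11 N m at the stop.
- gouge: Bystander: loose carving gouge about 240 mm long lying to the left of the carving. Leave it alone.
- hammer: Bystander: loose hammer 260 mm long lying beyond the block. Leave it alone.
- tin: Bystander: open dark metal tin, 72 mm wide, 85 mm high, standing beyond the carving; origin at the centre of its underside. Leave it alone.
Not all that is in view belongs to the job. Several things have the shape of the carving; the one meant has the colours described above.

How it is judged:
By the outcome, as a careful person would: the job done as asked, in the order asked, and still so for the second after the job is handed in, while the arm keeps its last pose, push and grip.
It also fails if it takes over 42 s, if anything falls off the work surface, if the arm or the gripper's body presses on something with over 40 N, if the wrist force passes 120 N, or if a joint passes its speed limit or range.

### The arm

A 7-joint arm with a two-finger parallel gripper is mounted at the origin on the work surface. World frame = base frame: x ahead of the robot, y to its left, z up, the work surface at z = 0. Lengths are in m, angles in rad, forces in N, time in s.
With the tool pointing down it reaches from about 0.425 to 0.925 m from the base axis. Payload 6.8 kg.
Tool frame: the origin (TCP) lies midway between the tips of the shut fingers; the grasp point (between the pads) lies 19 mm behind it; z points along the fingers, y is the line along which they close (so a half turn about z gives the same grasp; the last joint's range is limited). The gripper opens to 85 mm and grips with 20 to 120 N. Pads are 22 mm wide; open, the fingers measure 114 mm over their backs; the gripper's body (76 mm by 85 mm) begins 54 mm behind the grasp point. The pads swing forward as they close: fully open they stand 13 mm farther back than shut.
Start: joints at [-1.355, 0.477, 0.022, 1.555, -0.011, 1.109, -0.083], TCP at [0.215, 0.64, 0.231] pointing down, gripper open.
Joint ranges: [-2.96, 2.96], [-0.34, 2.1], [-1.41, 1.46], [0.24, 2.44], [-1.37, 4.51], [0.17, 1.92], [-2.96, 2.96]. Speed limits (rad/s): [2.39, 2.39, 3.14, 3.14, 3.14, 3.14, 3.14].

### API

Orientations are given as a rotation vector (axis times angle).
In Python, from bench import status, vision, r gives the robot as it stands. The module is installed in compiled form; this text tells all that it offers.
- The arm moves only by the shell command python3 -m handwheel 'ROWS' [OPENING] [FORCE]. ROWS is JSON, a list of rows, each an object with "dp": the shift along the tool's x, y, z in m, a list of three; "delta_rot": the turn, a rotation vector about the tool's x, y, z in rad, a list of three. In form: [{"dp": [x, y, z], "delta_rot": [rx, ry, rz]}, ...]. A call has 1 to 12 rows; each row is the pose to reach, as a shift and turn from the pose commanded when the call began, along the tool's axes at that moment; what a row does not reach only later rows make up. A row lasts 1/8 s, in which the tool goes at most 62.5 mm and 10.7 degrees, less where a joint would pass 70% of its speed; a pose out of reach is approached as far as the arm can. A call with a gripper value outside its range is refused whole. OPENING is the opening, from 0 (shut) to 1 (fully open), set as the call begins (- or left out, the last holds). The fingers move at their own pace and stop on an object; FORCE is the grip in N (left out, the last holds). Time passes only in rows, so rows that repeat a pose let the fingers close. It gives the time, the measured TCP pose, the force, the opening and the grip force at its end, in the units of the state.
- status.get_obs(): the state, without advancing time (a new reading comes with each control period).
- vision.grab_frame(name): name is "scene" or "top" or "wrist"; returns a dict with "img" (420x560x3 uint8, blue, green, red), "fovy" (degrees; the focal length in pixels is half the picture's height over the tangent of half this angle, whatever the lens; pixels are square), "cx", "cy" (the principal point, pixels), "world_from_camera" (4x4, takes a point from camera to world coordinates). Camera axes: x right, y up, looking along -z (the intrinsics and any distortion apply to the point x, -y, -z); pixel columns grow to the right and rows downward; lengths in m; the calibration is good to about 2 mm. The wrist camera is an equidistant fisheye: a pixel r from the principal point sees the ray r / f radians off the axis. A picture is of the moment at which its call begins. There is no depth.
- r.hand_in(): hands the job in; it is judged then, once.
The state is a dict: "clock": time; "joints": joint angles; "qvel": joint speeds; "tau": joint torques, N m; "tcp_pos": TCP position; "orientation": TCP orientation; "contact_force": force on the tool from outside, world axes, zero at the start; "moment": the same for the moment, N m; "grip_width": finger opening in m; "gripper_force": force on a finger pad.
Only numpy, scipy, OpenCV 4.12 (cv2) and the standard library are available. Lean on these libraries where they do the work, as an engineer would, in place of code of your own. Each camera call takes 0.05 s, during which the arm holds its last target. There are 200 camera calls.

## Working session

There is one attempt and no reset: what is moved stays moved. The work goes in short steps, Python scripts to look and compute and a shell command to move; the robot and the scene stay as the last step left them, time stands still between calls to the robot, and variables do not carry over. Pictures are saved under pics/ and viewed, at most 10 in all, crops included, and the job is handed in when it is done.

```bash
mkdir -p pics; cat > h.py <<'E'
import numpy as np, cv2
from scipy.spatial.transform import Rotation as R
from bench import status, vision, r
def grab(n,save=None):
    f=vision.grab_frame(n)
    if save: cv2.imwrite('pics/'+save,f['img'])
    return f
def focal(f): return f['img'].shape[0]/2/np.tan(np.radians(f['fovy'])/2)
def ray(f,u,v,fish=False):
    F=focal(f); x=(u-f['cx'])/F; y=(v-f['cy'])/F
    if fish:
        t=np.hypot(x,y); s=np.sinc(t/np.pi); d=np.array([x*s,-y*s,-np.cos(t)])
    else: d=np.array([x,-y,-1.])
    T=np.array(f['world_from_camera']); return T[:3,3],T[:3,:3]@d
def at(f,u,v,z,fish=False):
    o,d=ray(f,u,v,fish); return o+d*(z-o[2])/d[2]
def proj(f,p,fish=False):
    T=np.array(f['world_from_camera']); c=T[:3,:3].T@(np.array(p)-T[:3,3]); F=focal(f)
    x,y,z=c[0],-c[1],-c[2]
    if fish:
        rr=np.hypot(x,y); t=np.arctan2(rr,z); k=t/max(rr,1e-9)
    else: k=1/z
    return f['cx']+F*x*k,f['cy']+F*y*k
E
python3 - <<'E'
from h import *
import pickle
for n in('scene','top','wrist'):
    f=grab(n,n+'0.png'); pickle.dump(f,open(n+'0.pkl','wb')); print(n,f['fovy'],f['cx'],f['cy'],np.round(f['world_from_camera'],3).tolist())
print(status.get_obs())
E
```

```text
scene 42.245200199852306 281.8157839420543 212.65495945957383 [[0.845, -0.264, 0.465, 1.094], [0.534, 0.446, -0.718, -0.699], [-0.018, 0.855, 0.518, 0.664], [0.0, 0.0, 0.0, 1.0]]
top 46.59220486406734 275.2090529921806 204.34661618859323 [[0.026, 0.995, -0.094, 0.483], [-1.0, 0.028, 0.015, 0.116], [0.018, 0.093, 0.995, 1.03], [0.0, 0.0, 0.0, 1.0]]
wrist 65.70646984690485 277.63718776820315 209.9337864367618 [[0.319, -0.897, -0.307, 0.135], [0.948, 0.301, 0.104, 0.666], [-0.001, -0.325, 0.946, 0.374], [0.0, 0.0, 0.0, 1.0]]
{'clock': 0.15, 'joints': array([-1.35510526,  0.47761248,  0.02232521,  1.5561841 , -0.01151085,
        1.10927063, -0.08310107]), 'qvel': array([-0.00099608, -0.00220751,  0.00019092, -0.00193597,  0.00129374,
        0.0008332 , -0.00027858]), 'tau': array([ 2.48159929e-03, -5.96924686e+01,  1.60992153e+00, -2.81490737e+01,
        1.26340863e-02,  6.60048026e-03, -7.70267434e-06]), 'tcp_pos': array([0.21461077, 0.63952052, 0.23056411]), 'orientation': array([-5.06319000e-01, -3.10037672e+00,  2.10376605e-03]), 'contact_force': array([-0.23081819, -0.63996686, -0.33787789]), 'moment': array([ 0.00025339,  0.03706786, -0.0049363 ]), 'gripper_force': 0.0, 'grip_width': 0.08547794930910746}
```

View pics/top0.png

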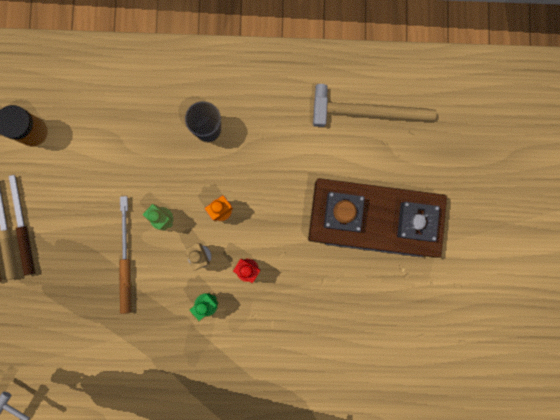

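View pics/scene0.png

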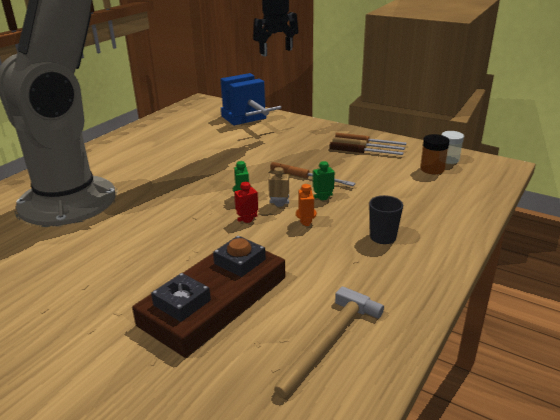

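The top view shows the carving (tan) at about (200,256), with coloured decoys around it at (158,216), (219,208), (247,270) and (205,307). The block's free socket is at (419,222) and the stopper at (345,211). I'll zoom in on the carving and the socket.

```bash
python3 - <<'E'
from h import *
import pickle
t=pickle.load(open('top0.pkl','rb'));s=pickle.load(open('scene0.pkl','rb'))
c=lambda im,x,y,w,h,k:cv2.resize(im[y:y+h,x:x+w],None,fx=k,fy=k,interpolation=cv2.INTER_CUBIC)
a=c(t['img'],130,190,130,130,3); b=c(t['img'],300,170,156,97,2.5)
d=c(s['img'],225,150,130,90,3); 
W=800; o=np.zeros((600,W,3),np.uint8); o[:390,:390]=a; o[:242,400:790]=b[:242,:390]; o[250:520,400:790]=d
cv2.imwrite('pics/z.png',o)
for n,u,v,z in[('carv head',198,256,.09),('g1',156,214,.09),('or',219,207,.09),('red',247,270,.09),('g2',204,307,.09),('sockfree',419,221,.075),('stopper',345,211,.089),('gouge',124,200,0),('tin',204,118,.085)]: print(n,at(t,u,v,z).round(3))
for n,u,v,z in[('carv head',279,171,.095),('sockfree',181,295,.075),('stop',240,246,.089)]: print('scene',n,at(s,u,v,z).round(3))
E
```

```text
carv head [0.468 0.247 0.09 ]
g1 [0.546 0.331 0.09 ]
or [0.563 0.21  0.09 ]
red [0.444 0.152 0.09 ]
g2 [0.372 0.232 0.09 ]
sockfree [ 0.548 -0.183  0.075]
stopper [ 0.562 -0.034  0.089]
gouge [0.58 0.42 0.  ]
tin [0.739 0.247 0.085]
scene carv head [0.477 0.245 0.095]
scene sockfree [ 0.561 -0.194  0.075]
scene stop [ 0.574 -0.042  0.089]
```

View pics/z.png

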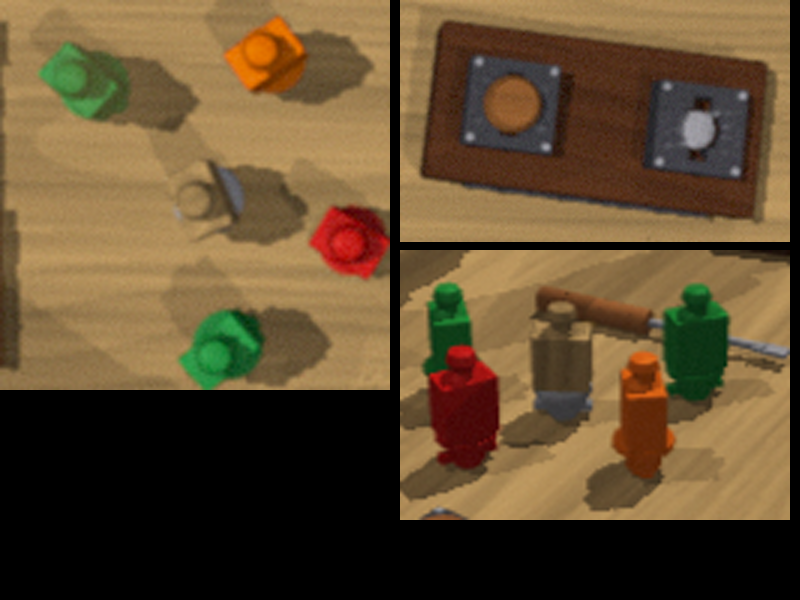

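```bash
python3 -m handwheel '[{"dp":[-0.184,-0.146,0],"delta_rot":[0,0,-0.4]},{"dp":[-0.184,-0.146,0],"delta_rot":[0,0,-0.4]},{"dp":[-0.184,-0.146,0],"delta_rot":[0,0,-0.4]},{"dp":[-0.184,-0.146,0],"delta_rot":[0,0,-0.4]},{"dp":[-0.367,-0.291,0.02],"delta_rot":[0,0,-0.846]},{"dp":[-0.367,-0.291,0.02],"delta_rot":[0,0,-0.846]},{"dp":[-0.367,-0.291,0.02],"delta_rot":[0,0,-0.846]},{"dp":[-0.367,-0.291,0.02],"delta_rot":[0,0,-0.846]},{"dp":[-0.367,-0.291,0.02],"delta_rot":[0,0,-0.846]},{"dp":[-0.367,-0.291,0.02],"delta_rot":[0,0,-0.846]}]' 1
python3 - <<'E'
from h import *
import pickle
f=grab('wrist'); pickle.dump(f,open('w1.pkl','wb')); print({k:v for k,v in f.items() if k!='img'})
cv2.imwrite('pics/w1.png',cv2.resize(f['img'],None,fx=1.4,fy=1.4))
print(status.get_obs()['joints'])
for z in (0,.022,.076,.099): print(z,proj(f,[.47,.247,z],True))
E
```

```text
clock: 1.4
tcp_pos: [0.4698, 0.2476, 0.2112]
orientation: [0.81, -3.035, -0.001]
contact_force: [-0.4, 0.1, -0.6]
grip_width: 0.0853
gripper_force: 0.0
{'fovy': 65.70646984690485, 'cx': 277.63718776820315, 'cy': 209.9337864367618, 'world_from_camera': array([[-0.49821456, -0.82030844, -0.28084929,  0.39708521],
       [ 0.86705261, -0.47082166, -0.16293172,  0.20571514],
       [ 0.00142434, -0.32468606,  0.94582077,  0.35490053],
       [ 0.        ,  0.        ,  0.        ,  1.        ]])}
[-0.63124704  0.26268295  0.03248603  1.92239825 -0.01118207  0.95671976
  1.5011551 ]
0 (np.float64(276.71130161958985), np.float64(177.7946988554573))
0.022 (np.float64(276.6838133890513), np.float64(182.58356850081032))
0.076 (np.float64(276.6003057329706), np.float64(197.30696458611718))
0.099 (np.float64(276.55560627639414), np.float64(205.29985169542493))
```

View pics/w1.png

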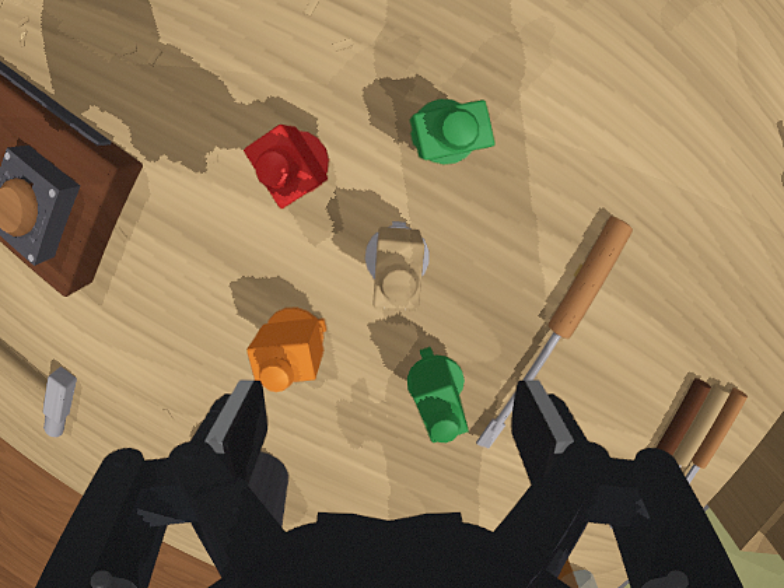

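The carving is at about (399,285) for its head and (398,255) for the flange (enlarged pixels). Its body is nearly aligned with the fingers, and the fingers have clear space. I'll overlay a model to refine its pose.

```bash
cat > ov.py <<'E'
from h import *
def box(lx,ly,z0,z1):
    P=[(a*lx/2,b*ly/2,z) for z in(z0,z1) for a,b in((-1,-1),(1,-1),(1,1),(-1,1))]
    return [(P[i],P[j]) for i,j in((0,1),(1,2),(2,3),(3,0),(4,5),(5,6),(6,7),(7,4),(0,4),(1,5),(2,6),(3,7))]
def circ(r,z,n=24):
    t=np.linspace(0,2*np.pi,n+1); p=[(r*np.cos(a),r*np.sin(a),z) for a in t]; return list(zip(p[:-1],p[1:]))
def draw(img,k,ox,oy,f,segs,x,y,yaw,fish,col):
    c,s=np.cos(yaw),np.sin(yaw)
    for a,b in segs:
        q=[proj(f,(x+c*p[0]-s*p[1],y+s*p[0]+c*p[1],p[2]),fish) for p in(a,b)]
        q=[(int((u+.5-ox)*k*16-8),int((v+.5-oy)*k*16-8)) for u,v in q]
        cv2.line(img,q[0],q[1],col,1,cv2.LINE_AA,4)
def crop(f,x,y,w,h,k): return cv2.resize(f['img'][y:y+h,x:x+w],None,fx=k,fy=k,interpolation=cv2.INTER_CUBIC)
CARV=box(.046,.030,.028,.076)+circ(.024,.028)+circ(.024,.022)+circ(.014,.099)
E
python3 - <<'E'
from ov import *
import pickle
w=pickle.load(open('w1.pkl','rb'));t=pickle.load(open('top0.pkl','rb'))
hc=at(w,400/1.4,281/1.4,.099,True); print('head',hc)
x,y=hc[:2]
a=crop(w,250,140,75,95,6); b=a.copy(); draw(b,6,250,140,w,CARV,x,y,np.radians(30),True,(255,0,0))
cv2.imwrite('pics/ov1.png',np.hstack([a[:,:395],b[:,:400]]))
E
```

```text
head [0.46278937 0.25156931 0.099     ]
```

View pics/ov1.png

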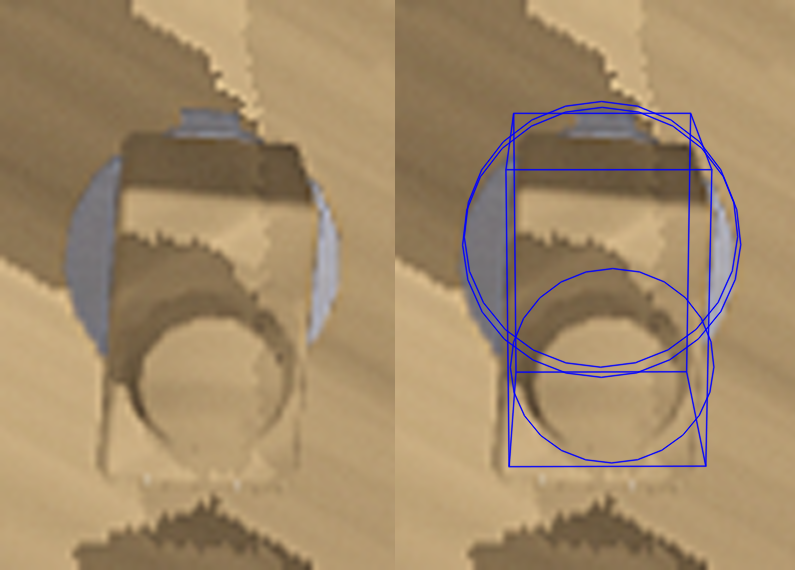

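```bash
python3 - <<'E'
from ov import *
import pickle
w=pickle.load(open('w1.pkl','rb'));t=pickle.load(open('top0.pkl','rb'))
a=crop(w,250,140,75,95,6); draw(a,6,250,140,w,box(.046,.030,.028,.076)+circ(.024,.028)+circ(.011,.099),.4652,.2525,np.radians(25),True,(255,0,0))
b=crop(t,300,170,150,97,2.4)
S=box(.07,.07,.047,.075)
BL=box(.13,.27,0,.047)+[(tuple(np.add(p,(0,d,0))),tuple(np.add(q,(0,d,0)))) for d in(.075,-.075) for p,q in S+circ(.016,.075)]
draw(b,2.4,300,170,t,BL,.555,-.1085,np.radians(-5.4),False,(255,255,0))
o=np.zeros((570,800,3),np.uint8);o[:,:400]=a[:,:400];o[:b.shape[0],420:420+b.shape[1]]=b
cv2.imwrite('pics/ov2.png',o)
E
```

```text
(no output)
```

View pics/ov2.png

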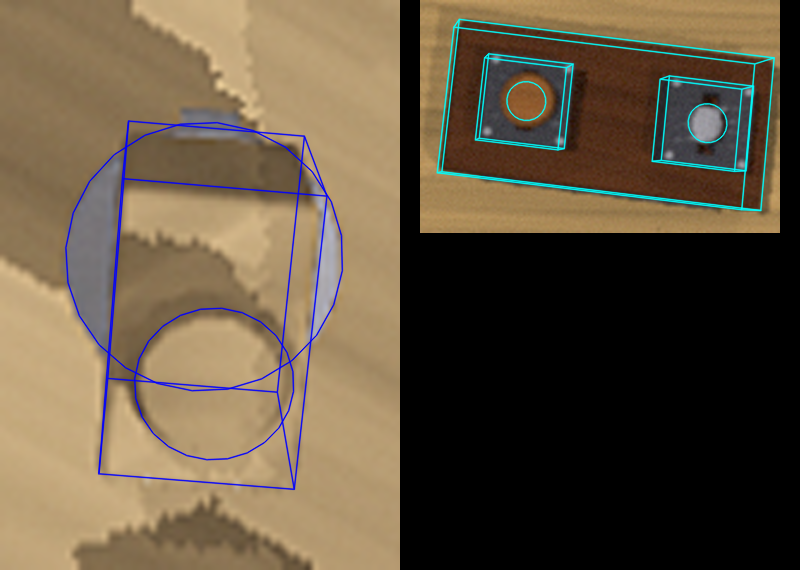

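Both overlays fit, so I'll descend and grip.

```bash
python3 -m handwheel '[{"dp":[0.0006,0.0066,0.05],"delta_rot":[0,0,0.085]},{"dp":[0.0006,0.0066,0.1],"delta_rot":[0,0,0.085]},{"dp":[0.0006,0.0066,0.14],"delta_rot":[0,0,0.085]},{"dp":[0.0006,0.0066,0.168],"delta_rot":[0,0,0.085]},{"dp":[0.0006,0.0066,0.168],"delta_rot":[0,0,0.085]}]' 1
python3 -m handwheel '[{"dp":[0,0,0],"delta_rot":[0,0,0]},{"dp":[0,0,0],"delta_rot":[0,0,0]},{"dp":[0,0,0],"delta_rot":[0,0,0]},{"dp":[0,0,0],"delta_rot":[0,0,0]},{"dp":[0,0,0],"delta_rot":[0,0,0]},{"dp":[0,0,0],"delta_rot":[0,0,0]}]' 0 80
```

```text
clock: 2.08
tcp_pos: [0.464, 0.2536, 0.0415]
orientation: [0.685, -3.062, 0.001]
contact_force: [-0.7, 0.8, 0.5]
grip_width: 0.0855
gripper_force: 0.0
clock: 2.82
tcp_pos: [0.4671, 0.2532, 0.0445]
orientation: [-0.68, 3.065, 0.001]
contact_force: [-0.7, 0.1, 7.4]
grip_width: 0.0294
gripper_force: 79.1
```

```bash
python3 -m handwheel '[{"dp":[0,0,-0.05],"delta_rot":[0,0,0]},{"dp":[0,0,-0.1],"delta_rot":[0,0,0]},{"dp":[0,0,-0.14],"delta_rot":[0,0,0]},{"dp":[0.005,-0.05,-0.17],"delta_rot":[0,0,0.1]},{"dp":[0.01,-0.1,-0.2],"delta_rot":[0,0,0.2]},{"dp":[0.016,-0.16,-0.2],"delta_rot":[0,0,0.3]},{"dp":[0.022,-0.22,-0.2],"delta_rot":[0,0,0.4]},{"dp":[0.028,-0.28,-0.2],"delta_rot":[0,0,0.531]},{"dp":[0.034,-0.34,-0.2],"delta_rot":[0,0,0.531]},{"dp":[0.04,-0.4,-0.2],"delta_rot":[0,0,0.531]},{"dp":[0.0443,-0.44,-0.2],"delta_rot":[0,0,0.531]},{"dp":[0.0443,-0.457,-0.2],"delta_rot":[0,0,0.531]}]'
python3 -m handwheel '[{"dp":[0,0,0],"delta_rot":[0,0,0]},{"dp":[0,0,0],"delta_rot":[0,0,0]},{"dp":[0,0,0],"delta_rot":[0,0,0]}]'
python3 - <<'E'
from ov import *
import pickle
f=grab('wrist'); pickle.dump(f,open('w2.pkl','wb'))
o=status.get_obs(); M=R.from_rotvec(o['orientation']).as_matrix(); print(o['joints'].round(3),o['tcp_pos'],M[:,2],np.degrees(np.arctan2(M[1,1],M[0,1])))
S=box(.07,.07,.075,.075)
im=cv2.resize(f['img'],None,fx=1.4,fy=1.4,interpolation=cv2.INTER_CUBIC)
draw(im,1.4,0,0,f,S+circ(.016,.075),.548,-.183,np.radians(-5.4),True,(255,255,0))
cv2.imwrite('pics/w2.png',im)
E
```

```text
clock: 4.32
tcp_pos: [0.6188, -0.1835, 0.2428]
orientation: [-0.154, -3.136, 0.002]
contact_force: [-0.8, -0.3, -3.0]
grip_width: 0.0289
gripper_force: 80.3
clock: 4.7
tcp_pos: [0.6196, -0.1779, 0.2433]
orientation: [-0.143, -3.138, -0.002]
contact_force: [-0.1, 0.1, -3.5]
grip_width: 0.029
gripper_force: 80.3
[-0.069  0.43   0.348  1.638 -0.161  1.102  1.801] [ 0.61963805 -0.1782823   0.24337206] [-1.73371696e-05  8.62779615e-04 -9.99999628e-01] 84.75305073995612
```

View pics/w2.png

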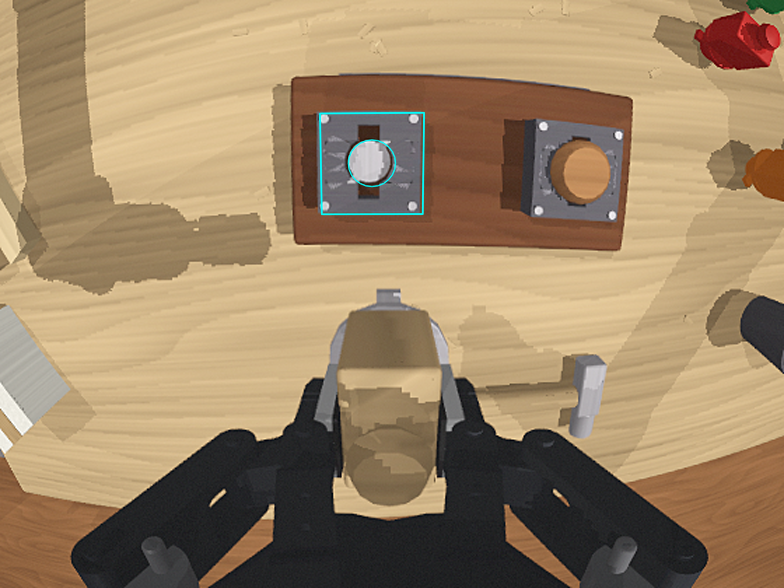

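The socket overlay fits well, with the mouth at about (371,162). The carving is held upright with its lug at (389,296). I'll zoom in on both to fix the residual offsets.

```bash
python3 - <<'E'
from ov import *
import pickle
f=pickle.load(open('w2.pkl','rb'))
p=status.get_obs()['tcp_pos']; zb=p[2]-.044
a=crop(f,218,70,95,95,4.15); draw(a,4.15,218,70,f,box(.07,.07,.075,.075)+box(.051,.015,.075,.075)+circ(.016,.075),.548,-.183,np.radians(-5.4),True,(255,255,0))
b=crop(f,225,200,105,160,3.75)
sh=lambda S:[((q[0],q[1],q[2]+zb),(s[0],s[1],s[2]+zb)) for q,s in S]
draw(b,3.75,225,200,f,sh(box(.046,.03,.028,.076)+box(.047,.01,.006,.012)+circ(.024,.028)+circ(.024,.022)),p[0],p[1],np.radians(-5.25),True,(255,0,0))
o=np.zeros((600,800,3),np.uint8);o[:a.shape[0],:a.shape[1]]=a;o[:b.shape[0],400:400+b.shape[1]]=b
cv2.imwrite('pics/ov3.png',o)
E
```

```text
(no output)
```

View pics/ov3.png

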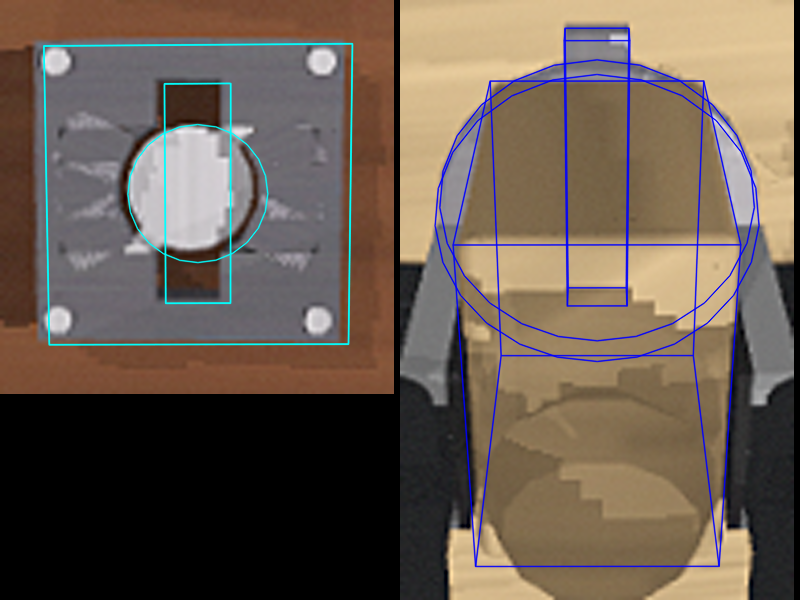

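```bash
python3 -m handwheel '[{"dp":[0.05,-0.01,0],"delta_rot":[0,0,0]},{"dp":[0.0712,-0.013,0.05],"delta_rot":[0,0,0]},{"dp":[0.0712,-0.013,0.09],"delta_rot":[0,0,0]},{"dp":[0.0712,-0.013,0.108],"delta_rot":[0,0,0]},{"dp":[0.0712,-0.013,0.108],"delta_rot":[0,0,0]},{"dp":[0.0712,-0.013,0.108],"delta_rot":[0,0,0]},{"dp":[0.0712,-0.013,0.108],"delta_rot":[0,0,0]}]'
python3 - <<'E'
from ov import *
import pickle
f=grab('wrist'); pickle.dump(f,open('w3.pkl','wb'))
o=status.get_obs(); M=R.from_rotvec(o['orientation']).as_matrix(); p=o['tcp_pos']; print(p,np.degrees(np.arctan2(M[1,1],M[0,1])))
print('err tool', M.T@(np.array([.5475,-.1847,p[2]])-p)); zb=p[2]-.044
a=crop(f,200,100,160,150,3.9); c=a.copy()
draw(a,3.9,200,100,f,box(.07,.07,.075,.075)+box(.051,.015,.075,.075),.5471,-.1847,np.radians(-5.4),True,(255,255,0))
sh=lambda S:[((q[0],q[1],q[2]+zb),(s[0],s[1],s[2]+zb)) for q,s in S]
draw(a,3.9,200,100,f,sh(box(.046,.03,.028,.076)+box(.047,.01,.006,.012)+circ(.024,.028)),p[0]-.0004,p[1],np.radians(-5.25),True,(255,0,0))
cv2.imwrite('pics/ov4.png',a)
E
```

```text
clock: 5.62
tcp_pos: [0.5487, -0.1866, 0.1367]
orientation: [0.147, 3.135, -0.001]
contact_force: [0.4, 1.0, -3.3]
grip_width: 0.029
gripper_force: 80.3
[ 0.54850838 -0.18655616  0.13652893] 84.63260543217932
err tool [ 1.17758791e-03  1.75369533e-03 -3.00298904e-06]
```

View pics/ov4.png

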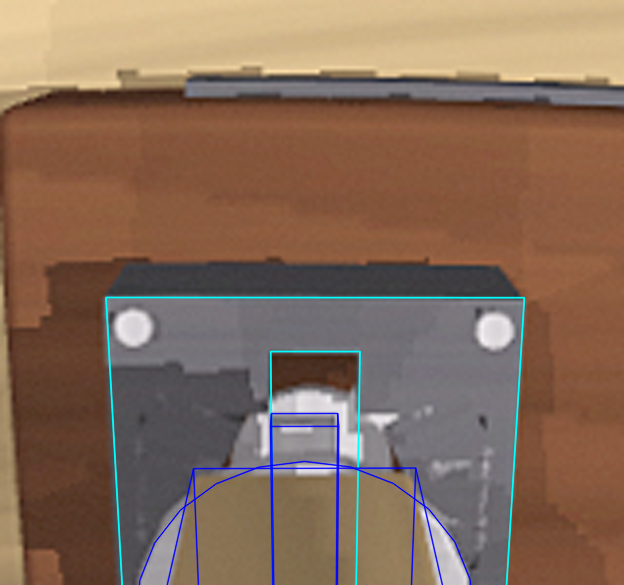

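```bash
python3 -m handwheel '[{"dp":[0.0012,0.0018,0],"delta_rot":[0,0,0]},{"dp":[0.0012,0.0018,0],"delta_rot":[0,0,0]},{"dp":[0.0012,0.0018,0.01],"delta_rot":[0,0,0]},{"dp":[0.0012,0.0018,0.018],"delta_rot":[0,0,0]},{"dp":[0.0012,0.0018,0.023],"delta_rot":[0,0,0]},{"dp":[0.0012,0.0018,0.023],"delta_rot":[0,0,0]},{"dp":[0.0012,0.0018,0.023],"delta_rot":[0,0,0]}]'
```

```text
clock: 6.55
tcp_pos: [0.5466, -0.1845, 0.1124]
orientation: [0.147, 3.138, -0.0]
contact_force: [0.2, -0.6, -2.5]
grip_width: 0.0291
gripper_force: 80.4
```

```bash
python3 -m handwheel '[{"dp":[-0.0006,0,0.003],"delta_rot":[0,0,0]},{"dp":[-0.0006,0,0.006],"delta_rot":[0,0,0]},{"dp":[-0.0006,0,0.009],"delta_rot":[0,0,0]},{"dp":[-0.0006,0,0.0125],"delta_rot":[0,0,0]},{"dp":[-0.0006,0,0.0125],"delta_rot":[0,0,0]},{"dp":[-0.0006,0,0.0125],"delta_rot":[0,0,0]}]'
```

```text
clock: 7.3
tcp_pos: [0.5474, -0.1846, 0.1002]
orientation: [0.147, 3.137, -0.0]
contact_force: [-0.9, 0.5, 5.6]
grip_width: 0.0288
gripper_force: 81.5
```

```bash
python3 -m handwheel '[{"dp":[0,0,0.002],"delta_rot":[0,0,0]},{"dp":[0,0,0.004],"delta_rot":[0,0,0]},{"dp":[0,0,0.004],"delta_rot":[0,0,0]},{"dp":[0,0,0.004],"delta_rot":[0,0,0]}]' - 110
```

```text
clock: 7.8
tcp_pos: [0.5475, -0.1846, 0.0977]
orientation: [0.148, 3.137, 0.001]
contact_force: [-5.9, 1.5, 19.5]
grip_width: 0.0283
gripper_force: 112.8
```

```bash
python3 -m handwheel '[{"dp":[0,0,-0.0006],"delta_rot":[0,0,0.1]},{"dp":[0,0,-0.0006],"delta_rot":[0,0,0.2]},{"dp":[0,0,-0.0006],"delta_rot":[0,0,0.3]},{"dp":[0,0,-0.0006],"delta_rot":[0,0,0.4]},{"dp":[0,0,-0.0006],"delta_rot":[0,0,0.5]},{"dp":[0,0,-0.0006],"delta_rot":[0,0,0.6]},{"dp":[0,0,-0.0006],"delta_rot":[0,0,0.7]},{"dp":[0,0,-0.0006],"delta_rot":[0,0,0.7]}]'
python3 - <<'E'
from h import *
o=status.get_obs(); M=R.from_rotvec(o['orientation']).as_matrix(); print(o['tcp_pos'],np.degrees(np.arctan2(M[1,1],M[0,1])),M[:,2],o['moment'],o['joints'].round(2))
E
```

```text
clock: 8.8
tcp_pos: [0.5481, -0.1849, 0.0977]
orientation: [1.215, 2.895, 0.001]
contact_force: [-2.6, 0.4, 11.8]
grip_width: 0.0285
gripper_force: 112.0
[ 0.54808714 -0.18492208  0.09768197] 44.453217899447225 [ 2.12053098e-03 -5.33540567e-04 -9.99997609e-01] [ 0.27963607  0.5070181  -0.01562356] [-0.15  0.52  0.49  1.93 -0.35  0.77  1.31]
```

```bash
python3 -m handwheel '[{"dp":[0,0,0.0003],"delta_rot":[0,0,0.1]},{"dp":[0,0,0.0003],"delta_rot":[0,0,0.2]},{"dp":[0,0,0.0003],"delta_rot":[0,0,0.3]},{"dp":[0,0,0.0003],"delta_rot":[0,0,0.4]},{"dp":[0,0,0.0003],"delta_rot":[0,0,0.5]},{"dp":[0,0,0.0003],"delta_rot":[0,0,0.6]},{"dp":[0,0,0.0003],"delta_rot":[0,0,0.7]},{"dp":[0,0,0.0003],"delta_rot":[0,0,0.8]},{"dp":[0,0,0.0003],"delta_rot":[0,0,0.86]},{"dp":[0,0,0.0003],"delta_rot":[0,0,0.86]},{"dp":[0,0,0.0003],"delta_rot":[0,0,0.86]}]'
cat > st.py <<'E'
from h import *
o=status.get_obs(); M=R.from_rotvec(o['orientation']).as_matrix(); print(o['tcp_pos'],np.degrees(np.arctan2(M[1,1],M[0,1])),M[:,2],o['moment'],o['joints'].round(2))
E
python3 st.py
```

```text
clock: 10.18
tcp_pos: [0.5481, -0.1855, 0.0977]
orientation: [2.31, 2.125, 0.002]
contact_force: [-2.3, 0.7, 14.6]
grip_width: 0.0282
gripper_force: 112.3
[ 0.54805278 -0.18553564  0.09766115] -4.774295379391895 [ 2.41683698e-03 -9.41107166e-04 -9.99996637e-01] [0.08971366 0.67320133 0.10381832] [-0.31  0.58  0.72  1.94 -0.53  0.81  0.61]
```

```bash
python3 -m handwheel '[{"dp":[0,0,0.0005],"delta_rot":[0,0,0.02]},{"dp":[0,0,0.0005],"delta_rot":[0,0,0.02]},{"dp":[0,0,0.0005],"delta_rot":[0,0,0.02]},{"dp":[0,0,0.0005],"delta_rot":[0,0,0.02]}]'
python3 st.py; python3 - <<'E'
from ov import *
w=grab('wrist'); s=grab('scene')
a=cv2.resize(w['img'][60:320,140:420],None,fx=1.42,fy=1.42,interpolation=cv2.INTER_CUBIC); b=crop(s,100,190,200,160,2)
o=np.zeros((600,800,3),np.uint8); o[:a.shape[0],:a.shape[1]]=a; o[:320,400:]=b
cv2.imwrite('pics/fin.png',o)
E
```

```text
clock: 10.68
tcp_pos: [0.5481, -0.1855, 0.0976]
orientation: [2.331, 2.103, 0.003]
contact_force: [-5.2, 1.7, 19.1]
grip_width: 0.0286
gripper_force: 112.9
[ 0.54808032 -0.1855142   0.09763985] -5.90695960853293 [ 2.61273135e-03 -4.68320905e-04 -9.99996477e-01] [0.28801506 1.06478604 0.0727531 ] [-0.31  0.59  0.72  1.94 -0.53  0.81  0.6 ]
```

View pics/fin.png

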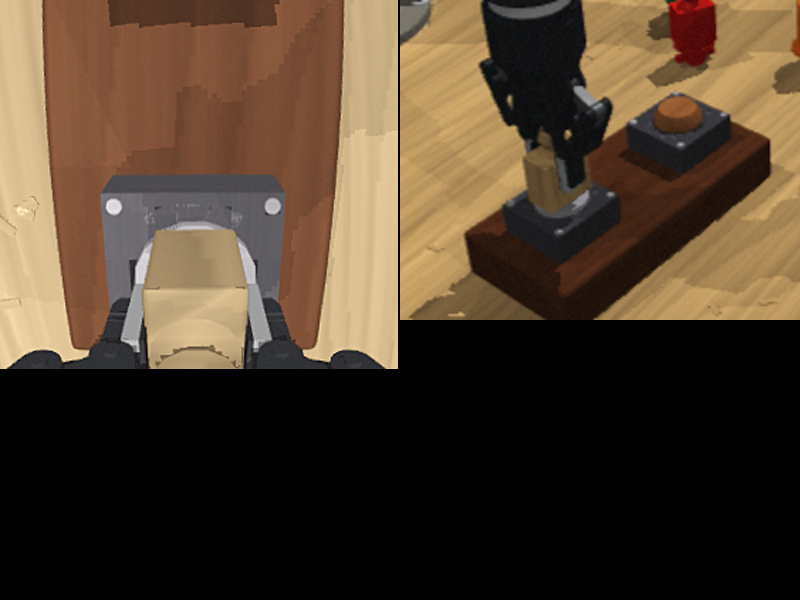

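The wrist view shows the flange on the housing at about (195,235). The carving body is square in the pads and turned a quarter turn, and the stopper is untouched at (678,112). The grip is 113 N and the downward push about 20 N, so I'm handing in.

```bash
python3 -c "
from bench import r; print(r.hand_in())"
```

```text
the job is handed in; nothing more can be done
None
```

The carving is in the free socket (`socket_b`), twisted a quarter turn clockwise with its flange down on the housing and still gripped and pressed there; I handed the job in at about 10.8 s, and no verdict was returned.

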